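# Set the spring-locked gauge wheel to its slot

### The arm

A 6-joint arm with a two-finger parallel gripper is mounted at the origin on the work surface; the furniture and walls round the work are solid. World frame = base frame: x ahead of the robot, y to its left, z up, the work surface at z = 0. Lengths are in m, angles in rad, forces in N, time in s.
With the tool pointing down it reaches from about 0.425 to 0.95 m from the base axis. Payload 3.5 kg.
Tool frame: the origin (TCP) lies on the centre line of the jaws, within the pads' length; the fingertips stand 11 mm ahead of it and the grasp point (between the pads) lies 8 mm behind it; z points along the fingers, y is the direction in which the jaws open and shut (so a half turn about z gives the same grasp; the last joint's range is limited). The gripper opens to 85 mm and grips with 20 to 120 N. Pads are 22 mm wide; open, the fingers measure 114 mm over their backs; the gripper's body (76 mm by 85 mm) begins 54 mm behind the grasp point. The pads swing forward as they close: fully open they stand 13 mm farther back than shut.
Start: joints at [-1.306, 0.286, 1.577, -0, 1.279, -0.15], TCP at [0.272, -0.618, 0.219] pointing down, gripper open.
Joint ranges: [-2.77, 2.77], [-0.9, 2.22], [0.21, 2.48], [-1.53, 4.67], [0.24, 2.81], [-2.84, 2.84]. Speed limits (rad/s): [2.79, 2.79, 3.14, 3.14, 3.14, 3.14].

### API

Orientations are given as a 3x3 rotation matrix whose columns are the frame's x, y, z axes.
In Python, from cell import readout, eyes, close_job gives the robot as it stands.
- The arm moves only by the shell command python3 -m jog 'ROWS' [FORCE]. ROWS is JSON, a list that holds one entry, the list of rows, each a list of 7 numbers: the opening in per cent of the stroke, from 0 (shut) to 100 (fully open), then the shift along the tool's x, y, z in mm, then the turn, a rotation vector about the tool's x, y, z in rad. In form: [[[claw, dx, dy, dz, rx, ry, rz], ...]]. A call has 1 to 5 rows; each row is the pose to reach, as a shift and turn from the pose commanded when the call began, along the tool's axes at that moment; what a row does not reach only later rows make up. A row lasts 1/12 s, in which the tool goes at most 41.7 mm and 7.16 degrees, less where a joint would pass 70% of its speed; a pose out of reach is approached as far as the arm can. A call with a gripper value outside its range is refused whole. The fingers move at their own pace and stop on an object; FORCE is the grip in N (left out, the last holds). Time passes only in rows, so rows that repeat a pose let the fingers close. It gives the time, the measured TCP pose, the force and the opening at its end, in the units of the state.
- readout.observe(): the state, without advancing time (a new reading comes with each control period).
- eyes.snapshot(name): name is "scene" or "side" or "wrist"; returns a dict with "img" (384x512x3 uint8, blue, green, red), "K" (3x3 intrinsics, pixels), "distortion" ([k1, k2, p1, p2, k3] as OpenCV has them; the pictures are not rectified), "position" and "orientation" of the camera in the world. Camera axes: x right, y up, looking along -z (the intrinsics and any distortion apply to the point x, -y, -z); pixel columns grow to the right and rows downward; lengths in m; the calibration is good to about 2 mm. A picture is of the moment at which its call begins. There is no depth.
- close_job(): hands the job in, once; it reports no verdict.
Trained networks look in a picture, given as the dict that the camera call returned (one of the last four; its "shot" number tells which), for a name from the list of things; names that differ only in an ending like _2 or _b are one class to them, and where a whole thing is asked for, a point or a joint stands for the part that bears it (a point fixed in the world has none). Each returns a list of dicts, best first, with "confidence" (0 to 1); they miss things now and then, are a little off and sometimes report something else, mostly with a low value. They report only what shows in the picture. A call takes as long as a camera call. They do not tell look-alikes from the thing itself.
- eyes.silhouettes(picture, name): "pixels" (384x512 bool, what is visible of it) and "rect" ([left, top, right, bottom] in pixels, round what is visible of it).
The state is a dict: "time": time; "joints": joint angles; "qd": joint speeds; "joint_torque": joint torques, N m; "eef_pos": TCP position; "tool_rot": TCP orientation; "force": force on the tool from outside, world axes, zero at the start; "ft_torque": the same for the moment, N m; "gripper_width": finger opening in m.
Only numpy, scipy, OpenCV 4.12 (cv2) and the standard library are available. Lean on these libraries where they do the work, as an engineer would, in place of code of your own. Each camera call takes 0.05 s, during which the arm holds its last target.

### The job

Set the gauge wheel to its slot: press the wheel down by its knob against the spring, turn it until the sector with the long slot stands in the window of the grey cover, then feel for the catch and let the wheel spring fully up so that it is locked there, and let go. Work gently: do not ram the wheel against its bottom stop or wrench it against the catch, and leave the things lying round it where they are.

Things in the scene. Friction and masses are not known exactly. Their poses are not given: they have to be found in the camera images.
- gauge_base: round aluminium base plate of the gauge, 170 mm wide, 5 mm thick, fixed on the bench. Origin: centre of its underside, on the wheel's vertical axis; its -x points to the window. On its +x side the catch overhangs the wheel's rim: a dark steel arc plate (radius 48 to 79 mm, 54 degrees to either side, top 33 mm above the bench, screws 36 mm) with one radial notch in its middle.
- window (a point): centre of the window, an opening 30 mm wide and 25 mm long (radially) in the grey cover plate, 41 mm from the wheel's axis. The point is 24 mm above the bench, level with the face of the locked wheel; the cover's top is 37 mm above the bench (screws 40 mm); it spans 24 to 79 mm from the axis, 33 degrees to either side.
- slot_mark (a point): centre of the long slot through the wheel's face (19 x 8 mm, long side radial), 41 mm from the axis: the marked sector. The wheel is a steel disc 124 mm wide, 6 mm thick, of six sectors of 60 degrees; the other five have one round hole of 5 to 13 mm. Each sector has a stud 6 mm wide and 6 mm high, 55 mm from the axis.
- knob (a point): centre of the wheel's knob, on the axis, 61 mm above the bench when the wheel is up: an upright black bar 38 mm long, 12 mm thick, 34 mm high, on an 11 mm spindle (free space below the bar's ends and sides). The point's x axis runs along the bar; -x, and a small steel tab under the bar, point to the slot. Positive turn: counter-clockwise from above; no end stops.
- lift (a joint): height of the wheel on its spring, m: 0 = fully up, locked with a stud in the catch's notch; -0.003 = a stud rides under the catch plate, which holds the wheel down; lower = pressed free; -0.010 = rigid bottom stop. Upward push about 4 N at 0, 6.5 N at -0.003, 12 N at -0.010. It must be below -0.004 to pass the notch. A knob held at riding height feels that push grow from 0 to about 6.5 N as a stud comes under the notch.
- gauge_wheel: the wheel itself (same axes as knob); origin on its axis, at bench level when up. Any of its six studs fits the notch, with 0.8 mm (0.015 rad) play each way. The catch was bolted on by hand: the angle at which the wheel locks is up to 0.20 rad off, either side, from the slot's exact middle of the window; no reading gives it. Friction of 0.1 to 0.15 Nm keeps the wheel where it is left.
- cream_plug: bystander: cream plastic cup-shaped plug, 61 mm wide and 35 mm high, loose. Origin: centre of its underside.
- green_hook: bystander: pale green moulded hook lying flat, 63 x 100 x 32 mm, loose. Origin: middle of its underside.
- steel_coupler: bystander: steel hose coupler lying flat, 23 x 62 x 24 mm, loose. Origin: middle of its underside.
- tape_roll: bystander: roll of masking tape lying flat, 96 mm wide and 25 mm high, loose. Origin: centre of its underside.
Things that resemble listed ones, but are neither listed nor needed, are in the scene too. Of the things shaped like the gauge_base, the aluminium one is meant.

How it is judged:
By the outcome, as a careful person would: the job done as asked, in the order asked, and still so for the second after the job is handed in, with the robot touching nothing.
It also fails if it takes over 72 s, if anything falls off the work surface, if the arm or the gripper's body presses on something with over 40 N, if the wrist force passes 120 N, or if a joint passes its speed limit or range.

## Working session

There is one attempt and no reset: what is moved stays moved. The work goes in short steps, Python scripts to look and compute and a shell command to move; the robot and the scene stay as the last step left them, time stands still between calls to the robot, and variables do not carry over. Pictures are saved under pics/ and viewed, and the job is handed in when it is done.

```bash
ls; mkdir -p pics
python3 - <<'E'
from cell import readout, eyes
import cv2
s=readout.observe()
for k,v in s.items(): print(k,v)
for n in ["scene","side","wrist"]:
    p=eyes.snapshot(n); cv2.imwrite(f"pics/{n}0.png",p["img"])
    print(n,p["K"],p["distortion"],p["position"],p["orientation"],p["shot"])
E
```

```text
pics
time 0.0
joints [-1.30602134e+00  2.87224751e-01  1.57819034e+00 -1.37352592e-05
  1.27861799e+00 -1.49988877e-01]
qd [-7.57528161e-04 -1.29998626e-03  6.21582490e-05  9.55540286e-04
 -1.06053281e-03  2.08878806e-03]
joint_torque [ 6.93229367e-06 -4.05982089e+01 -2.92627788e+01 -1.57187519e-04
  5.74881735e-03  5.12665835e-06]
eef_pos [ 0.27185359 -0.6170737   0.21790061]
tool_rot [[ 9.15210017e-01  4.02976674e-01 -6.51332641e-04]
 [ 4.02977047e-01 -9.15207063e-01  2.35192990e-03]
 [ 3.51668655e-04 -2.41498191e-03 -9.99997022e-01]]
force [-0.23019501  0.13425147  1.30297861]
ft_torque [-0.04707226 -0.05042566  0.03661101]
gripper_width 0.08554720487382801
scene [[362.67155713   0.         249.09367025]
 [  0.         362.67155713 190.11501627]
 [  0.           0.           1.        ]] [-0.01440828  0.          0.          0.          0.        ] [-0.19666012 -0.43596329  0.5727609 ] [[ 0.61928654  0.40372357 -0.67341774]
 [-0.78516282  0.32047978 -0.52991703]
 [ 0.00187677  0.85691306  0.51545755]] 1
side [[375.95151656   0.         257.04659828]
 [  0.         375.95151656 192.88509319]
 [  0.           0.           1.        ]] [-0.08114852  0.          0.          0.          0.        ] [1.21887926 0.15099542 0.62546697] [[-0.11623975 -0.56938526  0.81381125]
 [ 0.99320043 -0.06133831  0.09894707]
 [-0.0064212   0.81977926  0.57264363]] 2
wrist [[272.64951442   0.         256.1988498 ]
 [  0.         272.64951442 192.65976718]
 [  0.           0.           1.        ]] [0.00857114 0.         0.         0.         0.        ] [ 0.34395386 -0.58672855  0.37349858] [[ 0.40447953  0.87073133  0.27968421]
 [-0.91454356  0.38594443  0.12106598]
 [-0.00252662 -0.30475211  0.95242835]] 3
```

View pics/scene0.png

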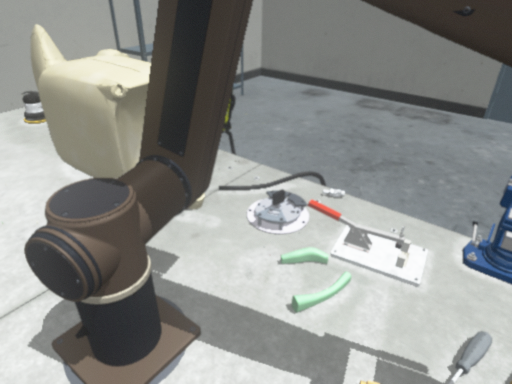

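View pics/side0.png

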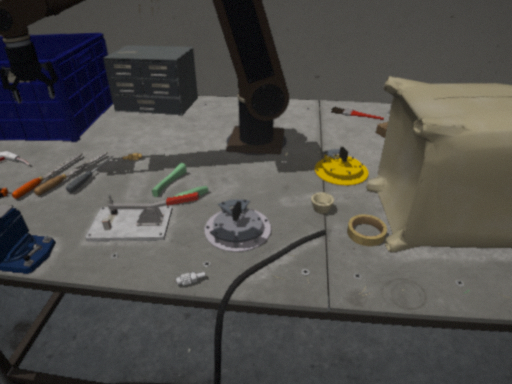

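View pics/wrist0.png

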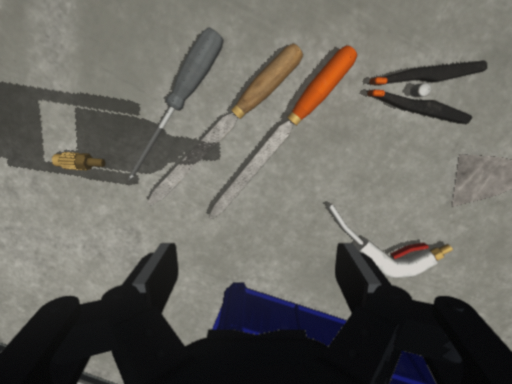

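Two gauge-like things show in the side view: a yellow one at (343,168) and an aluminium one at (237,228). The aluminium one, also at (278,212) in the scene view, fits the description. I'll confirm it in a crop and locate it.

```bash
cat > h.py <<'E'
import numpy as np, cv2
from cell import readout, eyes
def proj(p,X):
    X=np.atleast_2d(X); R=np.array(p["orientation"]); c=(X-p["position"])@R
    q=c*[1,-1,-1]
    return cv2.projectPoints(q.reshape(-1,1,3),np.zeros(3),np.zeros(3),np.array(p["K"]),np.array(p["distortion"]))[0].reshape(-1,2)
def back(p,uv,z):
    n=cv2.undistortPoints(np.array(uv,float).reshape(-1,1,2),np.array(p["K"]),np.array(p["distortion"])).reshape(-1,2)
    d=np.c_[n[:,0],-n[:,1],-np.ones(len(n))]@np.array(p["orientation"]).T
    o=np.array(p["position"]); return o+d*((z-o[2])/d[:,2])[:,None]
def crop(p,u,v,w,h,s,f):
    im=p["img"][max(0,v-h//2):v+h//2,max(0,u-w//2):u+w//2]
    cv2.imwrite(f,cv2.resize(im,None,fx=s,fy=s,interpolation=cv2.INTER_CUBIC))
E
python3 - <<'E'
from h import *
for n,c in [("side",(237,225)),("scene",(278,212))]:
    p=eyes.snapshot(n)
    crop(p,*c,96,72,8,f"pics/{n}_c.png")
    for nm in ["gauge_base","knob","slot_mark","gauge_wheel"]:
        for d in eyes.silhouettes(p,nm):
            m=d["pixels"]; ys,xs=np.nonzero(m)
            print(n,nm,round(d["confidence"],2),d["rect"],len(xs),xs.mean(),ys.mean(), back(p,[[xs.mean(),ys.mean()]],0.005)[0].round(3))
E
```

```text
side gauge_base 0.93 [203.5, 201.0, 269.5, 251.5] 1831 237.7646095030038 223.29055161114144 [0.479 0.01  0.005]
side knob 0.81 [211.2, 201.7, 262.3, 234.5] 887 238.05298759864712 219.01465614430666 [0.461 0.008 0.005]
side knob 0.75 [320.5, 146.7, 359.9, 175.3] 720 341.83194444444445 164.5888888888889 [0.149 0.298 0.005]
side slot_mark 0.76 [212.8, 200.2, 264.3, 233.7] 971 237.9763130792997 218.76004119464469 [0.46  0.008 0.005]
side slot_mark 0.68 [321.8, 149.6, 361.7, 172.7] 648 342.16975308641975 164.6435185185185 [0.149 0.299 0.005]
side gauge_wheel 0.89 [325.1, 146.7, 363.9, 175.7] 677 341.85081240768096 164.44903988183162 [0.148 0.298 0.005]
side gauge_wheel 0.62 [212.3, 202.7, 261.4, 239.5] 966 238.2950310559006 218.67701863354037 [0.46  0.009 0.005]
scene gauge_base 0.75 [245.7, 190.8, 310.5, 237.0] 1774 277.0783540022548 215.3269447576099 [0.488 0.006 0.005]
scene knob 0.79 [256.3, 189.2, 302.4, 225.6] 790 279.8620253164557 207.12151898734177 [0.526 0.022 0.005]
scene slot_mark 0.56 [257.0, 188.3, 301.0, 220.7] 726 280.24242424242425 205.99586776859505 [0.531 0.025 0.005]
scene gauge_wheel 0.65 [256.0, 191.1, 303.0, 225.9] 710 280.2971830985916 206.55915492957746 [0.529 0.023 0.005]
```

View pics/side_c.png

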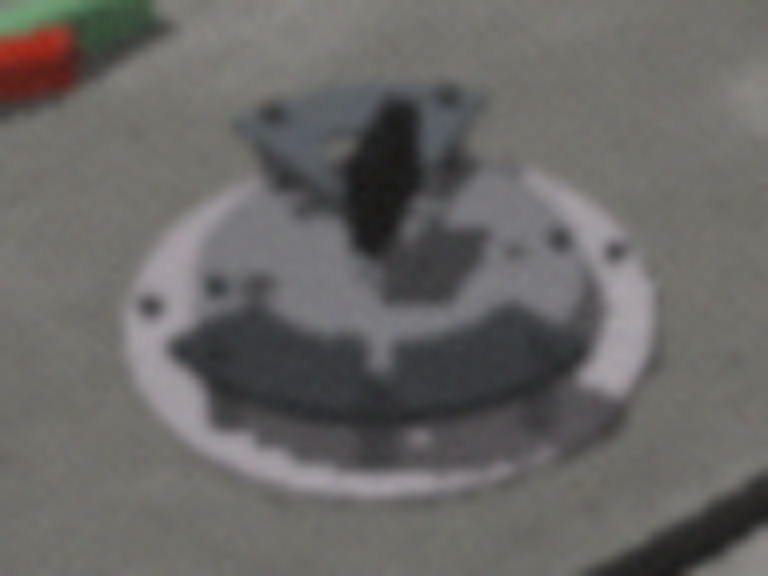

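View pics/scene_c.png

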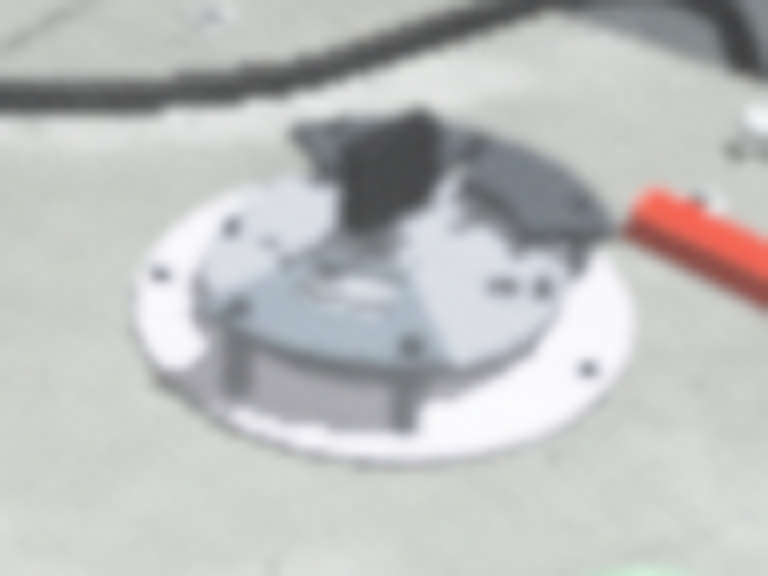

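The crop confirms it: the aluminium base with grey wheel, black knob, dark catch towards world +x and the cover with window towards -x. The centre is near (0.485, 0.008). I'm moving the wrist camera over it.

```bash
python3 -m jog '[[[100,28,-30,0,0,0,0],[100,56,-60,0,0,0,0],[100,84,-90,0,0,0,0],[100,112,-120,0,0,0,0],[100,140,-150,0,0,0,0]]]'; python3 -m jog '[[[100,28,-30,0,0,0,0],[100,56,-60,0,0,0,0],[100,84,-90,0,0,0,0],[100,112,-120,0,0,0,0],[100,140,-150,0,0,0,0]]]'; python3 -m jog '[[[100,28,-30,0,0,0,0],[100,56,-60,0,0,0,0],[100,84,-90,0,0,0,0],[100,112,-120,0,0,0,0],[100,140,-150,0,0,0,0]]]';  python3 -m jog '[[[100,22,-30,0,0,0,0],[100,27,-36,0,0,0,0],[100,27,-36,0,0,0,0],[100,27,-36,0,0,0,0]]]'
python3 - <<'E'
from h import *
p=eyes.snapshot("wrist"); cv2.imwrite("pics/w1.png",p["img"])
u=proj(p,[[0.485,0.008,0.03]])[0]; print(u)
crop(p,int(u[0]),int(u[1]),180,140,4,"pics/w1c.png")
print(readout.observe()["joints"],readout.observe()["tool_rot"])
E
```

```text
time: 1.07
eef_pos: [0.34, -0.4223, 0.2193]
tool_rot: [[0.915, 0.402, 0.0], [0.402, -0.915, -0.0], [0.0, 0.0, -1.0]]
force: [0.6, -0.4, -0.4]
gripper_width: 0.0853
time: 1.48
eef_pos: [0.4077, -0.2285, 0.2197]
tool_rot: [[0.915, 0.402, 0.001], [0.402, -0.915, -0.001], [0.001, 0.001, -1.0]]
force: [0.8, 0.1, 0.4]
gripper_width: 0.0855
time: 1.9
eef_pos: [0.4754, -0.0346, 0.2199]
tool_rot: [[0.915, 0.403, 0.001], [0.403, -0.915, -0.0], [0.001, 0.001, -1.0]]
force: [0.2, -0.1, -0.2]
gripper_width: 0.0852
time: 2.23
eef_pos: [0.4852, 0.0071, 0.2194]
tool_rot: [[0.915, 0.404, -0.0], [0.404, -0.915, -0.001], [-0.0, 0.001, -1.0]]
force: [0.0, -0.8, -0.8]
gripper_width: 0.0854
[254.74478891 168.76439888]
[-1.95858070e-01 -1.42421579e-01  2.03043854e+00 -7.14271143e-04
  1.25349160e+00  9.60615716e-01] [[ 9.15299520e-01  4.02773864e-01 -4.95042733e-05]
 [ 4.02773740e-01 -9.15299322e-01 -6.82020108e-04]
 [-3.20011102e-04  6.04313657e-04 -9.99999766e-01]]
```

View pics/w1c.png

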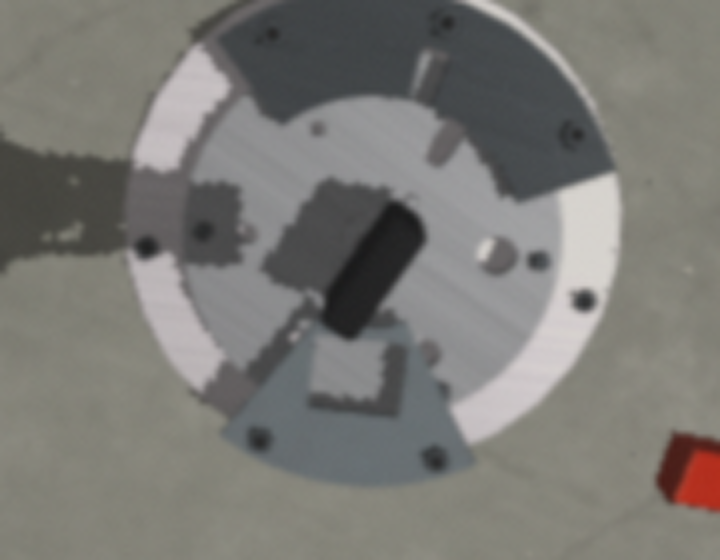

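View pics/w1.png

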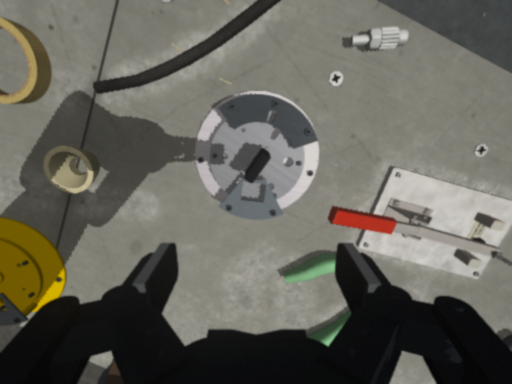

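The wrist view shows the gauge centred near (257,155). The catch is at the top with its notch at about (271,117). The cover and window are at the bottom near (251,190). The bar's steel tab and the long slot point up-right, at (275,133), partly under the catch. So the wheel needs about 160–180° of turn. Next I fit the numbers.

```bash
cat > fit.py <<'E'
from h import *
from scipy.optimize import minimize, least_squares
def bar_fit(p,c0,dz=0.0,thr=55,dbg=None):
    img=p["img"]; u=proj(p,[[c0[0],c0[1],0.06]])[0].astype(int)
    m=np.zeros(img.shape[:2],np.uint8)
    g=img.max(axis=2); m[(g<thr)]=1
    mm=np.zeros_like(m); cv2.circle(mm,tuple(int(t) for t in u),28,1,-1); m&=mm
    n,l,st,ce=cv2.connectedComponentsWithStats(m); k=1+np.argmax(st[1:,4]); m=(l==k).astype(np.uint8)
    S=8
    M=cv2.resize(m[u[1]-32:u[1]+32,u[0]-32:u[0]+32],None,fx=S,fy=S,interpolation=cv2.INTER_LINEAR)
    def iou(v):
        x,y,a=v; c,s=np.cos(a),np.sin(a)
        P=[[x+i*.019*c-j*.006*s,y+i*.019*s+j*.006*c,z+dz] for i in(-1,1) for j in(-1,1) for z in(.044,.078)]
        q=(proj(p,P)-(u-32)+0.5)*S-0.5
        r=np.zeros_like(M); cv2.fillConvexPoly(r,cv2.convexHull(q.astype(np.float32)).astype(np.int32),1)
        return -(r&M).sum()/max(1,(r|M).sum())
    best=None
    for a0 in np.arange(0,np.pi,.2):
        r=minimize(iou,[*c0,a0],method="Nelder-Mead",options=dict(initial_simplex=[[c0[0],c0[1],a0],[c0[0]+.008,c0[1],a0],[c0[0],c0[1]+.008,a0],[c0[0],c0[1],a0+.3]],xatol=1e-5,fatol=1e-5))
        if best is None or r.fun<best.fun: best=r
    return best.x,best.fun,st[k]
E
python3 - <<'E'
from fit import *
for n in ["wrist","scene","side"]:
    p=eyes.snapshot(n)
    for thr in (45,60):
        x,f,st=bar_fit(p,[.485,.008],thr=thr); print(n,thr,x.round(4),round(f,3),st)
    for d in eyes.silhouettes(p,"gauge_base")[:2]:
        m=d["pixels"].astype(np.uint8)
        cs=max(cv2.findContours(m,cv2.RETR_EXTERNAL,cv2.CHAIN_APPROX_NONE)[0],key=len).reshape(-1,2)
        W=back(p,cs,0.005)[:,:2]
        r=least_squares(lambda v:np.hypot(*(W-v[:2]).T)-.085,[.485,.008],loss="soft_l1",f_scale=.002)
        print("  base",round(d["confidence"],2),r.x.round(4),np.median(abs(r.fun)))
    if n=="wrist":
        o=np.array([164,98])
        for nm,q,z in [("notch_in",(427,97),.033),("notch_out",(437,52),.033),("slot",(445,140),.024),("win",(352,372),.037),("covscrewL",(260,440),.04),("covscrewR",(435,459),.04),("catL",(268,34),.036),("catR",(572,133),.036),("catM",(444,22),.036),("hole",(497,255),.024)]:
            print(nm,back(p,[np.array(q)/4+o],z)[0].round(4))
E
```

```text
wrist 45 [0.4554 0.0234 0.2222] 0.0 [244 149  25  33 381]
wrist 60 [0.4672 0.0258 0.1333] 0.0 [244 148  25  34 428]
  base 0.97 [0.4879 0.0094] 0.003787334734814282
  base 0.96 [0.1814 0.2881] 0.007289563159378135
notch_in [0.5462 0.013  0.033 ]
notch_out [0.5593 0.0158 0.033 ]
slot [0.5363 0.0017 0.024 ]
win [ 0.458  -0.0007  0.037 ]
covscrewL [0.4252 0.0179 0.04  ]
covscrewR [ 0.4423 -0.0375  0.04  ]
catL [0.5437 0.0638 0.036 ]
catR [ 0.5545 -0.0315  0.036 ]
catM [0.5678 0.0176 0.036 ]
hole [ 0.5099 -0.0294  0.024 ]fit.py:16: RuntimeWarning: overflow encountered in scalar negative
  return -(r&M).sum()/max(1,(r|M).sum())
Traceback (most recent call last):
  File "fit.py", line 8, in bar_fit
    n,l,st,ce=cv2.connectedComponentsWithStats(m); k=1+np.argmax(st[1:,4]); m=(l==k).astype(np.uint8)
                                                       ~~~~~~~~~^^^^^^^^^^
ValueError: attempt to get argmax of an empty sequence
```

```bash
sed -i 's/return -(r&M).sum()/return -float((r\&M).sum())/; s/mm,tuple(int(t) for t in u),28/mm,tuple(int(t) for t in u),22/' fit.py
python3 - <<'E'
from fit import *
for n in ["wrist","scene","side"]:
    p=eyes.snapshot(n)
    for thr in (40,50,60,70):
        try:
            x,f,st=bar_fit(p,[.485,.008],thr=thr); print(n,thr,x.round(4),round(f,3),st)
        except Exception as e: print(n,thr,"none")
E
```

```text
wrist 40 [0.4942 0.0119 3.0646] -0.646 [244 152  24  29 314]
wrist 50 [ 0.4951  0.0115 -0.1262] -0.718 [244 152  24  30 354]
wrist 60 [0.4973 0.0112 2.9946] -0.772 [243 152  26  30 384]
wrist 70 [ 0.4963  0.0115 -0.1793] -0.793 [242 152  27  30 411]
scene 40 none
scene 50 none
scene 60 none
scene 70 [0.4939 0.0075 0.1995] -0.582 [273 192  11  12  88]
side 40 [0.4965 0.0117 3.164 ] -0.651 [233 203   8  17  92]
side 50 [ 0.4973  0.0117 -0.0509] -0.768 [232 202   9  19 117]
side 60 [0.4984 0.0118 3.0616] -0.83 [232 202  10  19 132]
side 70 [0.4997 0.0125 3.0051] -0.65 [231 201  16  25 196]
```

```bash
cat > ov.py <<'E'
from fit import *
def overlay(p,C,th,phi,f,w=160,h=130,S=5,dz=0.0):
    """C axis xy, th = base +x yaw, phi= knob +x yaw"""
    u=proj(p,[[*C,.03]])[0].astype(int); o=u-[w//2,h//2]
    im=cv2.resize(p["img"][o[1]:o[1]+h,o[0]:o[0]+w],None,fx=S,fy=S,interpolation=cv2.INTER_CUBIC)
    def line(P,col,closed=True):
        q=((proj(p,P)-o+.5)*S-.5).astype(np.int32); cv2.polylines(im,[q],closed,col,1)
    def arc(r,z,a0,a1,n=60): 
        a=np.linspace(a0,a1,n); return np.c_[C[0]+r*np.cos(a),C[1]+r*np.sin(a),np.full(n,z)]
    D=np.pi/180
    line(arc(.085,.005,0,2*np.pi),(0,0,255))
    line(arc(.062,.024+dz,0,2*np.pi),(0,255,255))
    line(np.r_[arc(.048,.033,th-54*D,th+54*D),arc(.079,.033,th+54*D,th-54*D)],(255,0,0))
    line(np.r_[arc(.024,.037,th+np.pi-33*D,th+np.pi+33*D),arc(.079,.037,th+np.pi+33*D,th+np.pi-33*D)],(0,255,0))
    c,s=np.cos(phi),np.sin(phi)
    def rect(cx,lx,ly,z): return [[C[0]+(cx+i*lx)*c-j*ly*s,C[1]+(cx+i*lx)*s+j*ly*c,z] for i,j in((-1,-1),(1,-1),(1,1),(-1,1))]
    line(rect(0,.019,.006,.078+dz),(255,0,255)); line(rect(0,.019,.006,.044+dz),(255,0,255))
    line(rect(-.041,.0095,.004,.024+dz),(255,255,0))
    cv2.imwrite(f,im)
E
python3 - <<'E'
from ov import *
p=eyes.snapshot("wrist"); overlay(p,[.4955,.0115],.05,2.99,"pics/ov1.png")
E
```

```text
(no output)
```

View pics/ov1.png

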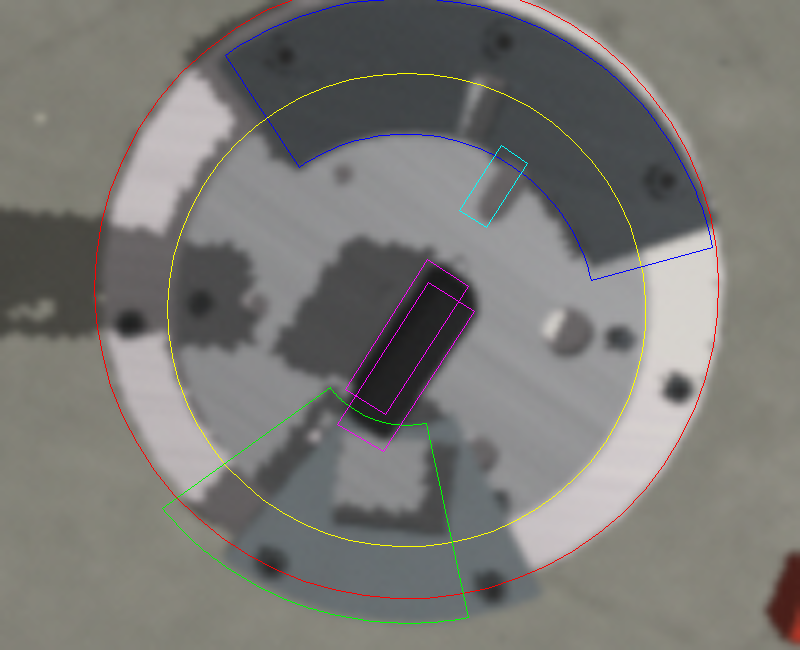

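Run:
```python
from ov import *
p=eyes.snapshot("wrist")
C0=[.4955,.0115]; u=proj(p,[[*C0,.03]])[0].astype(int); o=u-[80,65]
f=lambda q:(np.array(q,float)+.5)/5-.5+o
base=f([(97,300),(101,250),(125,160),(160,460),(722,300),(719,250),(640,480),(545,567),(560,25)])
B=back(p,base,.005)[:,:2]
D=np.pi/180
cov=back(p,f([(222,553),(541,596)]),.037)[:,:2]
win=back(p,f([(384,470)]),.037)[:,:2]  # rough
cat=back(p,f([(228,58),(712,230),(285,168),(590,262)]),.033)[:,:2]
notch=back(p,f([(484,78),(468,132)]),.033)[:,:2]
def pt(C,r,a): return np.array([C[0]+r*np.cos(a),C[1]+r*np.sin(a)])
def res(v):
    C=v[:2]; th,tc=v[2:4]
    r=list(np.hypot(*(B-C).T)-.085)
    r+=list(cov[0]-pt(C,.079,th+np.pi-33*D))+list(cov[1]-pt(C,.079,th+np.pi+33*D))
    for q,rr,a in zip(cat,(.079,.079,.048,.048),(54,-54,54,-54)): r+=list(q-pt(C,rr,tc+a*D))
    return np.array(r)
s=least_squares(res,[*C0,0,0],loss="soft_l1",f_scale=.002); print(s.x.round(4)); print((res(s.x)*1e3).round(1))
C=s.x[:2]
for q in notch: print("notch r,ang",np.hypot(*(q-C))*1e3,np.arctan2(*(q-C)[::-1]))
q=win[0]-C; print("win",np.hypot(*q),np.arctan2(q[1],q[0]))
overlay(p,C,s.x[2],2.99,"pics/ov2.png")
for n in ["wrist","side","scene"]:
    p=eyes.snapshot(n); print(n,[bar_fit(p,C,thr=t)[0:2] for t in (50,60,70)] if n!="scene" else "")
    overlay(p,C,s.x[2],2.98,f"pics/ov2{n}.png",w=100,h=80,S=8)
```

```text
[0.4974 0.0102 0.2958 0.0956]
[ 0.2 -0.5 -0.4 -1.9  0.1 -0.3 -2.8  0.7 -2.9  1.  -0.7 -1.1 -0.7  1.4
 -2.3 -0.3  0.3 -1.1  2.3  1.   1.2]
notch r,ang 62.51938218280337 0.12665529170761505
notch r,ang 49.46772945423626 0.12574877198445097
win 0.03768123566731051 -2.9047971664308987
wrist [(array([ 0.4965115 ,  0.01125992, -0.12292686]), np.float64(-0.8133828996282528)), (array([0.49701431, 0.01115508, 3.0088232 ]), np.float64(-0.8691891199179829)), (array([0.4976457 , 0.01133884, 2.96576303]), np.float64(-0.8913875151628254))]
side [(array([ 0.49905735,  0.01199746, -0.04980666]), np.float64(-0.7600740579394467)), (array([0.49849849, 0.01208261, 3.03869156]), np.float64(-0.8327511814259297)), (array([0.49950074, 0.0126193 , 2.99851199]), np.float64(-0.6783069607919557))]
scene
```

View pics/ov2.png

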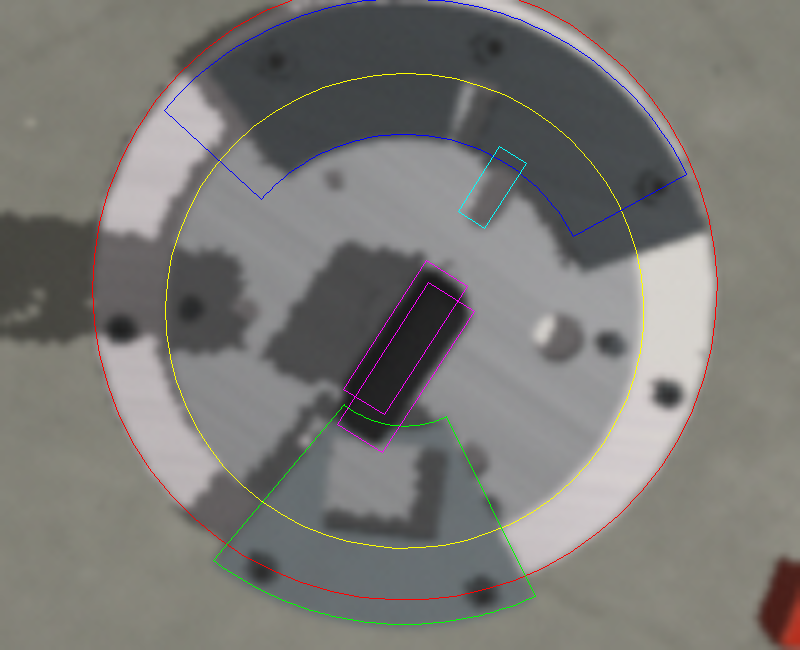

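View pics/ov2side.png

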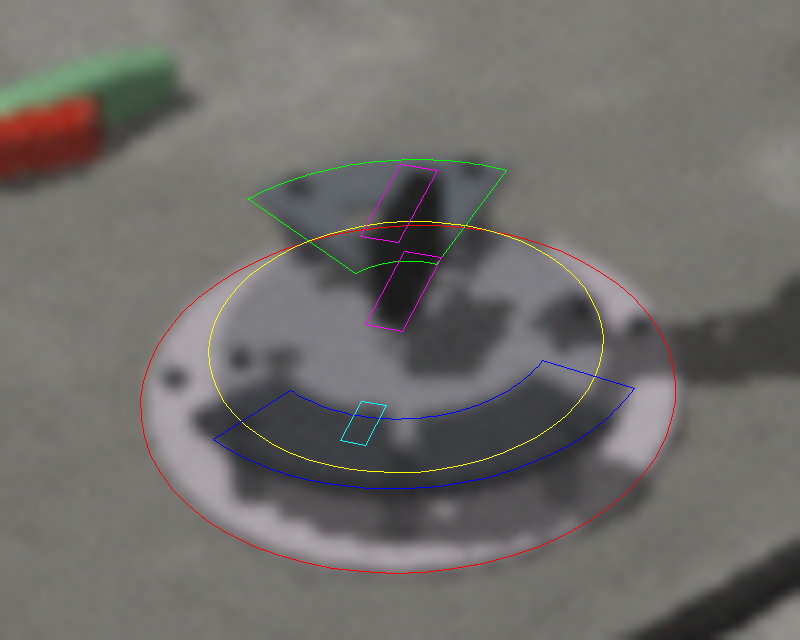

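View pics/ov2scene.png

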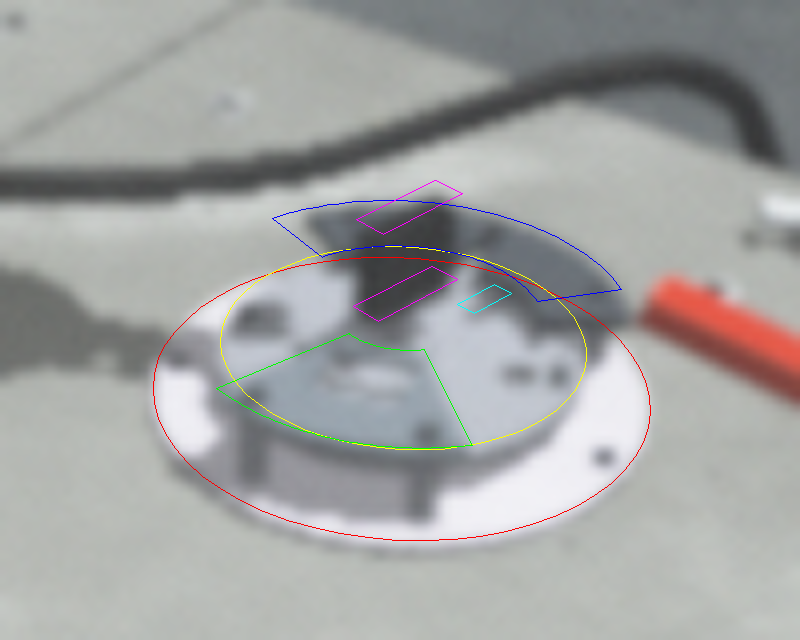

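The overlay fits well: the axis is near (0.4975, 0.011), the bar/slot direction is yaw ≈ -0.15, and a stud is riding under the catch (no stud at the notch). The catch notch is at yaw ≈ 0.10–0.13 and the cover is centred at about 0.28. I'm lining up above the knob for a second look.

```bash
python3 -m jog '[[[100,3,0,16,0,0,0.113],[100,6,1,32,0,0,0.226],[100,9,1,48,0,0,0.339],[100,12,1,64,0,0,0.452],[100,12.8,1.4,79,0,0,0.565]]]';python3 -m jog '[[[100,0,0,0,0,0,0],[100,0,0,0,0,0,0],[100,0,0,0,0,0,0]]]'
python3 - <<'E'
from ov import *
p=eyes.snapshot("wrist"); cv2.imwrite("pics/w3.png",p["img"])
for dz in (0,-.003):
  for t in (50,60,70): print(dz,t,bar_fit(p,[.4975,.011],dz=dz,thr=t))
overlay(p,[.4975,.011],.28,2.99,"pics/ov3.png",w=230,h=180,S=3,dz=-.003)
E
```

```text
time: 3.25
eef_pos: [0.4977, 0.0112, 0.1395]
tool_rot: [[0.988, -0.155, 0.0], [-0.155, -0.988, 0.0], [0.0, -0.0, -1.0]]
force: [0.1, -0.4, -0.2]
gripper_width: 0.0851
time: 3.5
eef_pos: [0.4981, 0.011, 0.1412]
tool_rot: [[0.989, -0.147, 0.001], [-0.147, -0.989, -0.0], [0.001, 0.0, -1.0]]
force: [0.3, -0.1, 0.3]
gripper_width: 0.0853
0 50 (array([0.49649024, 0.01066489, 2.96488076]), np.float64(-0.7237263212524868), array([249, 174,  14,  45, 534], dtype=int32))
0 60 (array([ 0.49630361,  0.01074292, -0.1858979 ]), np.float64(-0.7676241900647948), array([249, 174,  15,  45, 567], dtype=int32))
0 70 (array([0.49842927, 0.01048439, 2.96464833]), np.float64(-0.8015115608787549), array([248, 174,  16,  45, 606], dtype=int32))
-0.003 50 (array([0.49598889, 0.01098973, 2.97342952]), np.float64(-0.742781045388969), array([249, 174,  14,  45, 534], dtype=int32))
-0.003 60 (array([0.49701843, 0.0105099 , 2.94566685]), np.float64(-0.7860306493046328), array([249, 174,  15,  45, 567], dtype=int32))
-0.003 70 (array([ 0.49834241,  0.01049015, -0.17898522]), np.float64(-0.8140591047370709), array([248, 174,  16,  45, 606], dtype=int32))
```

View pics/ov3.png

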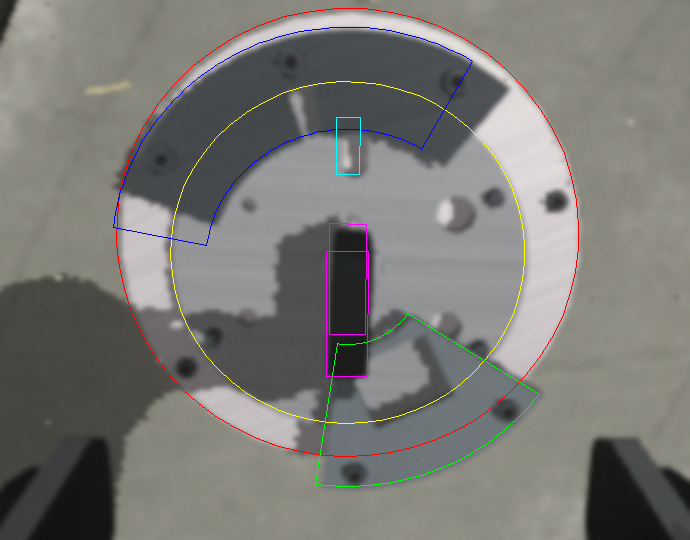

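The second view agrees within 1 mm and 0.03 rad. Descending and closing on the bar.

```bash
python3 -m jog '[[[100,0,0,25,0,0,0],[100,0,0,50,0,0,0],[100,0,0,70,0,0,0],[100,0,0,80,0,0,0],[100,0,0,80,0,0,0]]]' 50;python3 -m jog '[[[60,0,0,0,0,0,0],[40,0,0,0,0,0,0],[30,0,0,0,0,0,0],[20,0,0,0,0,0,0],[20,0,0,0,0,0,0]]]' 50; python3 -m jog '[[[18,0,0,0,0,0,0],[15,0,0,0,0,0,0],[12,0,0,0,0,0,0],[8,0,0,0,0,0,0],[5,0,0,0,0,0,0]]]' 50; python3 -m jog '[[[5,0,0,0,0,0,0],[5,0,0,0,0,0,0],[5,0,0,0,0,0,0],[5,0,0,0,0,0,0],[5,0,0,0,0,0,0]]]' 50; python3 -c "
from h import *
s=readout.observe(); print(s['force'],s['ft_torque'],s['eef_pos'],s['joints'])"
```

```text
time: 3.97
eef_pos: [0.4962, 0.0113, 0.0588]
tool_rot: [[0.989, -0.149, -0.004], [-0.149, -0.989, 0.001], [-0.004, -0.0, -1.0]]
force: [-0.8, 0.5, 0.1]
gripper_width: 0.0852
time: 4.38
eef_pos: [0.4983, 0.011, 0.0614]
tool_rot: [[0.989, -0.149, 0.002], [-0.149, -0.989, -0.0], [0.002, 0.0, -1.0]]
force: [0.6, -0.2, -0.3]
gripper_width: 0.0257
time: 4.8
eef_pos: [0.4977, 0.0112, 0.0607]
tool_rot: [[0.989, -0.15, 0.0], [-0.15, -0.989, 0.0], [0.0, -0.0, -1.0]]
force: [-0.2, 1.5, 2.4]
gripper_width: 0.0092
time: 5.22
eef_pos: [0.4977, 0.0111, 0.0606]
tool_rot: [[0.989, -0.15, 0.0], [-0.15, -0.989, -0.0], [0.0, 0.0, -1.0]]
force: [-1.5, 1.5, 5.6]
gripper_width: 0.009
[-1.47693081  1.45139942  5.57090389] [ 0.21338502  0.28999688 -0.01442148] [0.49771024 0.01106572 0.06059031] [-1.81860389e-01  9.35957808e-02  2.11955941e+00 -5.23018682e-06
  9.28254503e-01  1.53909062e+00]
```

```bash
python3 -m jog '[[[5,0,0,1,0,0,0],[5,0,0,1,0,0,0],[5,0,0,1,0,0,0]]]'; python3 -m jog '[[[5,0,0,1,0,0,0],[5,0,0,1,0,0,0],[5,0,0,1,0,0,0]]]' ; python3 -m jog '[[[5,0,0,1,0,0,0],[5,0,0,1,0,0,0],[5,0,0,1,0,0,0]]]'
```

```text
time: 5.47
eef_pos: [0.4977, 0.011, 0.0598]
tool_rot: [[0.989, -0.149, -0.0], [-0.149, -0.989, -0.0], [-0.0, 0.0, -1.0]]
force: [-2.0, 0.3, 6.1]
gripper_width: 0.0094
time: 5.72
eef_pos: [0.4978, 0.0109, 0.059]
tool_rot: [[0.989, -0.149, 0.0], [-0.149, -0.989, -0.0], [0.0, 0.0, -1.0]]
force: [-2.2, 0.2, 8.2]
gripper_width: 0.0092
time: 5.97
eef_pos: [0.4979, 0.0109, 0.0582]
tool_rot: [[0.989, -0.149, 0.0], [-0.149, -0.989, -0.0], [0.0, 0.0, -1.0]]
force: [-3.6, 1.6, 8.4]
gripper_width: 0.009
```

```bash
python3 -m jog '[[[5,0,0,0.6,0,0,0],[5,0,0,0.6,0,0,-0.03],[5,0,0,0.6,0,0,-0.1],[5,0,0,0.6,0,0,-0.15],[5,0,0,0.6,0,0,-0.15]]]'; python3 -c "
from h import *
s=readout.observe(); print(s['force'],s['ft_torque'])"
```

```text
time: 6.38
eef_pos: [0.4979, 0.011, 0.0577]
tool_rot: [[1.0, 0.002, 0.0], [0.002, -1.0, -0.0], [0.0, 0.0, -1.0]]
force: [-2.9, 1.3, 9.1]
gripper_width: 0.0093
[-2.92555912  1.29714392  9.09854369] [0.3061487  0.50061271 0.02193901]
```

```bash
python3 -m jog '[[[5,0,0,0,0,0,-0.11],[5,0,0,0,0,0,-0.22],[5,0,0,0,0,0,-0.33],[5,0,0,0,0,0,-0.44],[5,0,0,0,0,0,-0.55]]]'
python3 - <<'E'
from ov import *
s=readout.observe(); print(s['force'],s['ft_torque'],s['qd'][5])
p=eyes.snapshot("wrist"); cv2.imwrite("pics/w4.png",p["img"])
y=np.arctan2(s["tool_rot"][1][0],s["tool_rot"][0][0]);print(y)
overlay(p,[.4975,.011],.28,y+np.pi,"pics/ov4.png",w=230,h=180,S=3,dz=-.006)
E
```

```text
time: 6.8
eef_pos: [0.4977, 0.0113, 0.0576]
tool_rot: [[0.85, 0.527, -0.0], [0.527, -0.85, 0.001], [0.0, -0.001, -1.0]]
force: [-3.1, 2.2, 9.1]
gripper_width: 0.0095
[-3.07969166  2.23005535  9.14208667] [ 0.44598948  0.56965025 -0.07659832] -1.3064045932262667
0.5550854868123987
```

View pics/ov4.png

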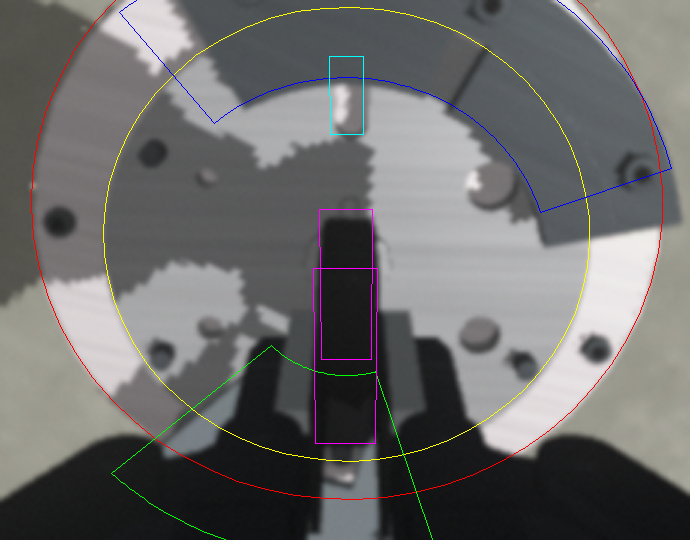

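The slot tracks the tool: seen at (348,100) against the model at (347,95). Continuing the turn.

```bash
python3 -m jog '[[[5,0,0,0,0,0,-0.11],[5,0,0,0,0,0,-0.22],[5,0,0,0,0,0,-0.33],[5,0,0,0,0,0,-0.44],[5,0,0,0,0,0,-0.55]]]';python3 -m jog '[[[5,0,0,0,0,0,-0.11],[5,0,0,0,0,0,-0.22],[5,0,0,0,0,0,-0.33],[5,0,0,0,0,0,-0.44],[5,0,0,0,0,0,-0.55]]]'
```

```text
time: 7.27
eef_pos: [0.4973, 0.0115, 0.0574]
tool_rot: [[0.449, 0.893, -0.001], [0.893, -0.449, 0.001], [0.0, -0.002, -1.0]]
force: [-4.2, 2.7, 9.0]
gripper_width: 0.0089
time: 7.68
eef_pos: [0.497, 0.0116, 0.0573]
tool_rot: [[-0.084, 0.996, -0.002], [0.996, 0.084, 0.001], [0.001, -0.002, -1.0]]
force: [-4.9, 2.7, 8.9]
gripper_width: 0.0093
```

```bash
python3 -m jog '[[[5,0,0,0,0,0,-0.11],[5,0,0,0,0,0,-0.22],[5,0,0,0,0,0,-0.33],[5,0,0,0,0,0,-0.44],[5,0,0,0,0,0,-0.55]]]';python3 -m jog '[[[5,0,0,0,0,0,-0.11],[5,0,0,0,0,0,-0.22],[5,0,0,0,0,0,-0.33],[5,0,0,0,0,0,-0.44],[5,0,0,0,0,0,-0.55]]]'
```

```text
time: 8.1
eef_pos: [0.4967, 0.0115, 0.0572]
tool_rot: [[-0.593, 0.805, -0.003], [0.805, 0.593, 0.001], [0.003, -0.002, -1.0]]
force: [-5.0, 1.1, 9.8]
gripper_width: 0.0089
time: 8.52
eef_pos: [0.4964, 0.0113, 0.0571]
tool_rot: [[-0.926, 0.376, -0.004], [0.376, 0.926, 0.0], [0.004, -0.001, -1.0]]
force: [-4.8, 1.1, 9.8]
gripper_width: 0.009
```

```bash
python3 -m jog '[[[5,0,0,0,0,0,-0.11],[5,0,0,0,0,0,-0.22],[5,0,0,0,0,0,-0.33],[5,0,0,0,0,0,-0.4],[5,0,0,0,0,0,-0.4]]]'
python3 - <<'E'
from ov import *
s=readout.observe(); print(s['force'],s['ft_torque'])
y=np.arctan2(s["tool_rot"][1][0],s["tool_rot"][0][0]);print(y)
p=eyes.snapshot("wrist"); 
overlay(p,[.4975,.011],.28,y+np.pi,"pics/ov5.png",w=230,h=180,S=3,dz=-.006)
E
```

```text
time: 8.93
eef_pos: [0.4964, 0.011, 0.057]
tool_rot: [[-1.0, -0.012, -0.004], [-0.012, 1.0, -0.0], [0.004, -0.0, -1.0]]
force: [-4.4, -0.2, 9.1]
gripper_width: 0.0094
[-4.38385784 -0.19176027  9.07390424] [0.12498699 0.91044049 0.03767346]
-3.1299407494512335
```

View pics/ov5.png

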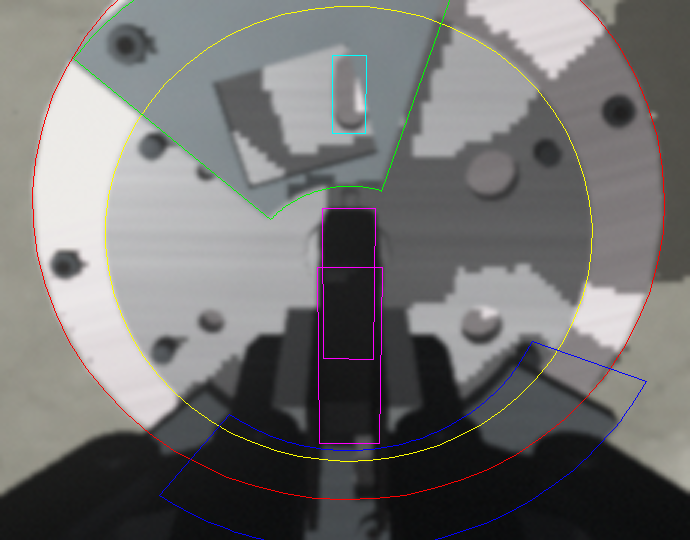

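The slot now stands in the window at (348,92), towards the near edge. Next I feel for the catch: raise to riding height, read the force, then press, step and raise again.

```bash
python3 -m jog '[[[5,0,0,-2,0,0,0],[5,0,0,-4,0,0,0],[5,0,0,-4.6,0,0,0],[5,0,0,-4.6,0,0,0],[5,0,0,-4.6,0,0,0]]]'
```

```text
time: 9.4
eef_pos: [0.4964, 0.0112, 0.0607]
tool_rot: [[-1.0, -0.009, -0.003], [-0.009, 1.0, 0.0], [0.003, 0.0, -1.0]]
force: [-4.9, 2.1, 4.1]
gripper_width: 0.0089
```

```bash
python3 -m jog '[[[5,0,0,-0.5,0,0,0],[5,0,0,-0.5,0,0,0],[5,0,0,-0.5,0,0,0]]]';python3 -m jog '[[[5,0,0,-0.5,0,0,0],[5,0,0,-0.5,0,0,0],[5,0,0,-0.5,0,0,0]]]'
```

```text
time: 9.65
eef_pos: [0.4965, 0.0113, 0.061]
tool_rot: [[-1.0, -0.008, -0.003], [-0.008, 1.0, 0.0], [0.003, 0.0, -1.0]]
force: [-5.4, 1.5, 1.2]
gripper_width: 0.0089
time: 9.9
eef_pos: [0.4966, 0.0115, 0.0613]
tool_rot: [[-1.0, -0.008, -0.002], [-0.008, 1.0, 0.001], [0.002, 0.001, -1.0]]
force: [-4.1, 3.0, -2.7]
gripper_width: 0.0088
```

Blocked here: the force falls to -2.7 N at z 0.0613, so this is riding height. Now stepping, each step pressed first.

```bash
python3 -m jog '[[[5,0.3,0,4,0,0,0],[5,0.6,0,4,0,0,-0.04],[5,0.6,0,1,0,0,-0.04],[5,0.6,0,0.2,0,0,-0.04],[5,0.6,0,0.2,0,0,-0.04]]]'
python3 -m jog '[[[5,0,0,4,0,0,0],[5,0,0,4,0,0,-0.02],[5,0,0,1,0,0,-0.02],[5,0,0,0,0,0,-0.02],[5,0,0,0,0,0,-0.02]]]'
python3 -m jog '[[[5,0,0,4,0,0,0],[5,0,0,4,0,0,-0.02],[5,0,0,1,0,0,-0.02],[5,0,0,0,0,0,-0.02],[5,0,0,0,0,0,-0.02]]]'
```

```text
time: 10.32
eef_pos: [0.4967, 0.0113, 0.0615]
tool_rot: [[-0.999, -0.048, -0.0], [-0.048, 0.999, 0.0], [0.0, 0.0, -1.0]]
force: [-2.6, 3.5, -4.3]
gripper_width: 0.0088
time: 10.73
eef_pos: [0.4968, 0.0111, 0.0617]
tool_rot: [[-0.998, -0.068, -0.0], [-0.068, 0.998, 0.0], [0.0, 0.0, -1.0]]
force: [-3.3, 2.9, -3.9]
gripper_width: 0.0092
time: 11.15
eef_pos: [0.497, 0.0108, 0.0623]
tool_rot: [[-0.996, -0.088, -0.0], [-0.088, 0.996, -0.001], [0.0, -0.001, -1.0]]
force: [-4.4, 1.9, -0.1]
gripper_width: 0.0086
```

```bash
python3 -m jog '[[[5,0,0,0,0,0,0],[5,0,0,0,0,0,0],[5,0,0,0,0,0,0]]]'
```

```text
time: 11.4
eef_pos: [0.497, 0.0109, 0.0621]
tool_rot: [[-0.996, -0.088, -0.0], [-0.088, 0.996, -0.0], [0.0, -0.0, -1.0]]
force: [-4.2, 1.1, -0.5]
gripper_width: 0.0093
```

```bash
python3 -m jog '[[[5,0,0,-0.5,0,0,0],[5,0,0,-0.5,0,0,0],[5,0,0,-0.5,0,0,0]]]'; python3 -c "
from h import *
s=readout.observe(); print(s['force'],s['ft_torque'])"
```

```text
time: 11.65
eef_pos: [0.497, 0.011, 0.0624]
tool_rot: [[-0.996, -0.088, 0.0], [-0.088, 0.996, -0.0], [-0.0, -0.0, -1.0]]
force: [-3.5, -0.1, -1.2]
gripper_width: 0.0088
[-3.49416866 -0.06378075 -1.20889081] [ 0.08405375  0.59992744 -0.0584007 ]
```

```bash
python3 -m jog '[[[5,0,0,4.5,0,0,0],[5,0,0,4.5,0,0,-0.02],[5,0,0,1,0,0,-0.02],[5,0,0,0.5,0,0,-0.02],[5,0,0,0.5,0,0,-0.02]]]'
python3 -m jog '[[[5,0,0,0,0,0,0],[5,0,0,0,0,0,0]]]'
```

```text
time: 12.07
eef_pos: [0.4968, 0.011, 0.0632]
tool_rot: [[-0.994, -0.108, -0.001], [-0.108, 0.994, -0.0], [0.001, -0.0, -1.0]]
force: [-6.4, 1.4, 5.0]
gripper_width: 0.009
time: 12.23
eef_pos: [0.4968, 0.0109, 0.0631]
tool_rot: [[-0.994, -0.108, -0.001], [-0.108, 0.994, -0.0], [0.001, -0.0, -1.0]]
force: [-7.0, 0.9, 4.8]
gripper_width: 0.0092
```

Clear notch at yaw 3.25: force +4.8 N and z up 1 mm, which agrees with the notch seen in the images. Letting it rise in small steps.

```bash
python3 -m jog '[[[5,0,0,-0.7,0,0,0],[5,0,0,-0.7,0,0,0],[5,0,0,-0.7,0,0,0]]]';python3 -m jog '[[[5,0,0,-0.7,0,0,0],[5,0,0,-0.7,0,0,0],[5,0,0,-0.7,0,0,0]]]'; python3 -c "
from h import *
s=readout.observe(); print(s['force'],s['ft_torque'])"
```

```text
time: 12.48
eef_pos: [0.4968, 0.011, 0.0636]
tool_rot: [[-0.994, -0.109, -0.001], [-0.109, 0.994, -0.0], [0.001, -0.0, -1.0]]
force: [-7.6, 1.8, 3.9]
gripper_width: 0.0091
time: 12.73
eef_pos: [0.4965, 0.011, 0.0638]
tool_rot: [[-0.994, -0.108, -0.002], [-0.108, 0.994, -0.0], [0.002, -0.0, -1.0]]
force: [-6.2, 1.7, 1.8]
gripper_width: 0.0089
[-6.15841912  1.70208325  1.75025116] [0.14739611 1.04126826 0.04917996]
```

```bash
python3 -m jog '[[[5,0,0,-0.4,0,0,0],[5,0,0,-0.4,0,0,0],[5,0,0,-0.4,0,0,0]]]';python3 -m jog '[[[20,0,0,0,0,0,0],[40,0,0,0,0,0,0],[70,0,0,0,0,0,0],[100,0,0,0,0,0,0],[100,0,0,0,0,0,0]]]';python3 -m jog '[[[100,0,0,0,0,0,0],[100,0,0,0,0,0,0],[100,0,0,-20,0,0,0],[100,0,0,-40,0,0,0],[100,0,0,-70,0,0,0]]]'; python3 -m jog '[[[100,0,0,0,0,0,0],[100,0,0,0,0,0,0],[100,0,0,0,0,0,0]]]'
python3 - <<'E'
from ov import *
s=readout.observe(); print(s['force'],s['ft_torque'])
p=eyes.snapshot("wrist"); cv2.imwrite("pics/w6.png",p["img"])
overlay(p,[.4975,.011],.28,3.25+np.pi,"pics/ov6.png",w=230,h=180,S=3,dz=0)
crop(p,*[int(t) for t in proj(p,[[.4975,.011,.03]])[0]],200,150,4,"pics/w6c.png")
p=eyes.snapshot("side"); crop(p,237,225,96,72,8,"pics/s6c.png")
E
```

```text
time: 12.98
eef_pos: [0.4964, 0.011, 0.0638]
tool_rot: [[-0.994, -0.108, -0.002], [-0.108, 0.994, -0.0], [0.002, -0.0, -1.0]]
force: [-6.0, 0.8, 0.4]
gripper_width: 0.0091
time: 13.4
eef_pos: [0.498, 0.0108, 0.0646]
tool_rot: [[-0.994, -0.108, 0.003], [-0.108, 0.994, -0.0], [-0.002, -0.001, -1.0]]
force: [-1.2, 0.1, 0.3]
gripper_width: 0.0649
time: 13.82
eef_pos: [0.4951, 0.0114, 0.1323]
tool_rot: [[-0.994, -0.108, -0.005], [-0.108, 0.994, 0.001], [0.005, 0.002, -1.0]]
force: [0.5, 0.8, -0.1]
gripper_width: 0.0856
time: 14.07
eef_pos: [0.4967, 0.0111, 0.1336]
tool_rot: [[-0.994, -0.108, -0.0], [-0.108, 0.994, 0.0], [0.0, 0.0, -1.0]]
force: [-0.1, 0.7, 0.0]
gripper_width: 0.0855
[-0.13414946  0.74830543  0.00404029] [0.02119697 0.00412719 0.01909936]
```

View pics/ov6.png

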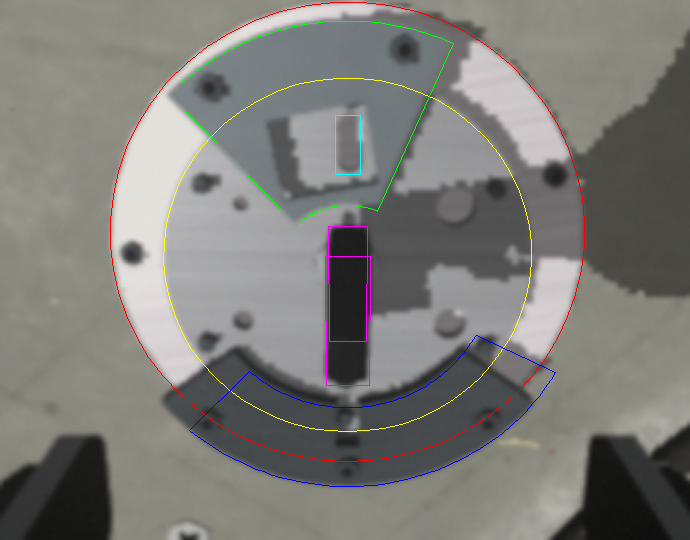

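View pics/w6c.png

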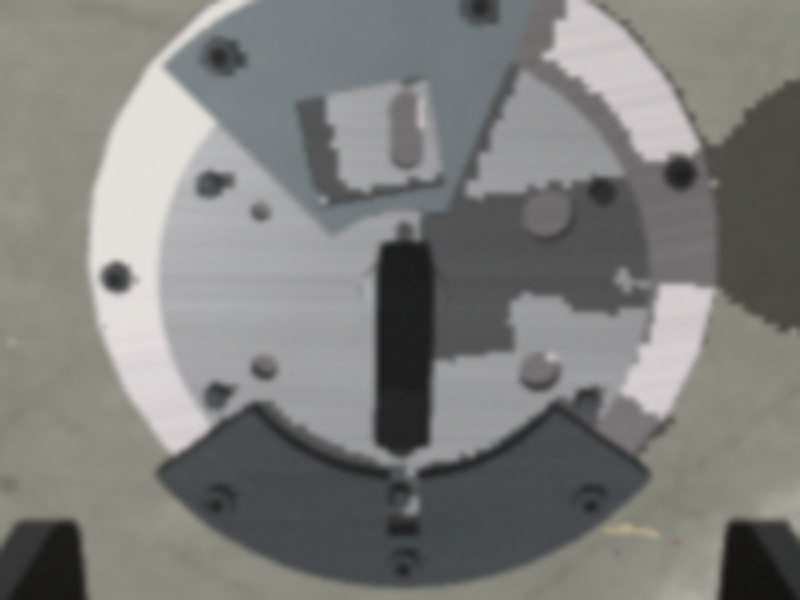

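View pics/s6c.png

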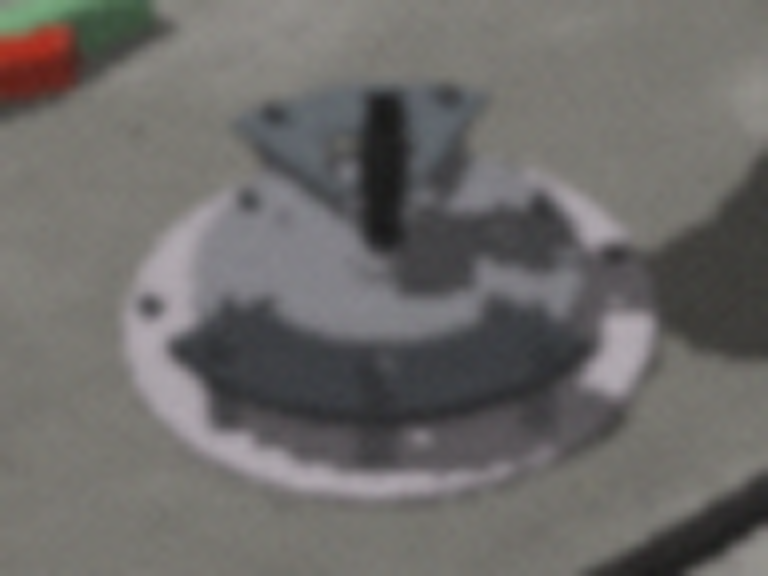

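The stud shows in the notch at (402,490) in the crop, and the slot is in the window at (405,125). As a height check I compare the bar in the side view before and after with model predictions, so calibration error cancels.

Run:
```python
from ov import *
p=eyes.snapshot("side"); a=cv2.imread("pics/side0.png"); b=p["img"]
pw=eyes.snapshot("wrist")
C=[.4975,.011]
def pred(phi,dz):
    c,s=np.cos(phi),np.sin(phi)
    P=[[C[0]+i*.019*c-j*.006*s,C[1]+i*.019*s+j*.006*c,z+dz] for i in(-1,1) for j in(-1,1) for z in(.044,.078)]
    S=8;q=(proj(p,P)-[200,180]+.5)*S-.5
    r=np.zeros((80*S,80*S),np.float32); cv2.fillConvexPoly(r,cv2.convexHull(q.astype(np.float32)).astype(np.int32),1)
    return cv2.resize(r,(80,80),interpolation=cv2.INTER_AREA)
def meas(img):
    g=img[180:260,200:280].max(2).astype(float); return np.clip((95-g)/(95-30),0,1)
for nm,img,phi in (("before",a,2.99),("after",b,3.25+np.pi)):
    g=img.max(2)
    print(nm,"rows", g[198:216,232:242].min(1))
    m=meas(img)
    for dz in (0,-.003):
        r=pred(phi,dz)
        # best vertical/horiz shift by scan
        best=[]
        for dy in np.arange(-3,3.01,.1):
            for dx in np.arange(-3,3.01,.25):
                w=cv2.warpAffine(r,np.float32([[1,0,dx],[0,1,dy]]),(80,80))
                # window near bar only upper half
                sl=(slice(16,34),slice(26,48)); best.append((((w-m)[sl]**2).sum(),dy,dx))
        print(nm,dz,min(best))
```

```text
before rows [109 103  91  66  42  30  31  30  30  28  24  26  24  25  25  24  26  25]
before 0 (np.float64(9.766059513092042), np.float64(1.2000000000000037), np.float64(0.5))
before -0.003 (np.float64(9.754515065413257), np.float64(0.20000000000000284), np.float64(0.5))
after rows [116 105  74  40  28  27  28  32  30  30  31  29  26  26  32  29  28  27]
after 0 (np.float64(4.720103702432305), np.float64(0.30000000000000293), np.float64(0.5))
after -0.003 (np.float64(4.6851085940479535), np.float64(-0.699999999999998), np.float64(0.5))
```

The shift residual is 0.2 px for "riding at -3 mm" before and 0.3 px for "fully up" now, so the wheel rose the full 3 mm. The gripper is clear, so I'm handing in.

```bash
python3 -c "
from cell import close_job
print(close_job())"
```

```text
the job is handed in; nothing more can be done
None
```

The job is handed in: the gauge wheel is locked with its long slot in the window of the grey cover, and the gripper is open and clear of it.

**What I did:**
- I gripped the knob of the aluminium gauge (not the yellow look-alike) and pressed the wheel to about -6 mm, with about 9 N of push back. That is well clear of the bottom stop.
- I turned it about 3.4 rad counter-clockwise to bring the slot into the window.
- I then felt for the catch by pressing, stepping 0.02 rad and raising. Most probes were blocked. The one at yaw 3.23 was ambiguous (about -0.5 N), and at 3.25 there was a clear upward push of 5 N.
- I let the wheel rise there until it stopped with about 0 N on the knob, then opened the gripper and backed off about 70 mm.

**Last checks:**
- The wrist picture shows the stud in the notch and the slot inside the window. The slot sits to one side of the window's middle, by about 0.17 rad, which is within the stated 0.20 rad.
- In the side view, the knob's rise matches the full 3 mm to about 0.1 px. That is the only height check, since I did not feel the wheel again after letting go.
- The grip seemed to creep by about 0.5 mm during probing, and there was a steady side force of up to about 7.5 N while I held the knob. The force dropped to about zero once I let go.
- I did not re-measure the bystanders, but every move stayed above the gauge and nothing came near them.

The arm's clock read about 14 s after the last move, against the 72 s limit.

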